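# Put the spare relay away in its tip-out bin

### The job

One relay stands on the green work mat. Tip the storage bin of that relay's colour fully open by its bar, drop the relay in, and tip the bin fully shut again. Leave the two relays on the brown test board and the other two bins as they are, and do not disturb the flux tin or the calculator.

Things in the scene. Friction and masses are not known exactly. Their poses are not given: they have to be found in the camera images.
- mat: Green work mat, 140 x 140 x 4 mm, fixed; origin at the centre of its underside. One relay stands near its middle.
- board: Brown relay test board, 140 x 140 x 4 mm, fixed; origin at the centre of its underside. Two relays stand on it, which stay there. Mat and board may be on either side.
- tin: Small aluminium flux tin with an orange disc on top, 56 mm across, 30 mm high, loose; origin at the centre of its underside. Bystander.
- calculator: Black pocket calculator, 75 x 125 x 12 mm, loose, lying flat; origin at the centre of its underside. Bystander.
- red_relay: Red plug-in relay: an upright block, 28 mm (its x) by 36 mm (its y) by 55 mm high (its z), red cover on a 12 mm black foot, 60 to 120 g, loose. Origin at the centre of the block, so 31.5 mm above the table when it stands on the mat or the board (both 4 mm thick). It starts on the mat or on the board.
- red_bin (a joint): Tip angle of the red tip-out bin, rad: 0 upright and shut (all start so), 0.8 (46 degrees) fully open at its stop. It tips about its lower front edge, its top coming out towards the robot. Friction hinge: it stays where left; 1 to 2 N at the bar moves it.
- red_unit: Fixed grey housing of the red bin, 100 x 100 mm on plan, 134 mm high; origin at the centre of its underside, x away from the robot, open front (-x), flat roof over the shut bin. Red back and red patch on the roof. Stands turned a little; at least 10 mm between housings. Hinge: 50 mm in front of the origin, 8 mm up.
- red_bin_hinge (a point): Middle of the red bin's lower front edge, on the hinge line. Axes turn with the bin; shut: x into the housing, y along the hinge, z up. Bin: front panel 4 thick, 92 wide, 120 high; floor 85 deep, sides 80 high, back 75, 86 wide inside. Fully open, the panel's top is 86 mm out from the hinge, 92 mm above the table; a part dropped between it and the roof's front edge slides in.
- red_bin_bar (a point): Centre of the red bin's bar handle: level steel bar along the bin's y, 10 mm thick, 66 mm long between two thin uprights, at x 2, z 170 mm in the hinge axes: 178 mm above the table, 44 mm clear above the roof when shut; 120 mm out from the hinge and 128 mm above the table fully open. Can be pinched from above and turns in the grip.
- blue_relay: Blue plug-in relay: an upright block, 28 mm (its x) by 36 mm (its y) by 55 mm high (its z), blue cover on a 12 mm black foot, 60 to 120 g, loose. Origin at the centre of the block, so 31.5 mm above the table when it stands on the mat or the board (both 4 mm thick). It starts on the mat or on the board.
- blue_bin (a joint): Tip angle of the blue tip-out bin, rad: 0 upright and shut (all start so), 0.8 (46 degrees) fully open at its stop. It tips about its lower front edge, its top coming out towards the robot. Friction hinge: it stays where left; 1 to 2 N at the bar moves it.
- blue_unit: Fixed grey housing of the blue bin, 100 x 100 mm on plan, 134 mm high; origin at the centre of its underside, x away from the robot, open front (-x), flat roof over the shut bin. Blue back and blue patch on the roof. Stands turned a little; at least 10 mm between housings. Hinge: 50 mm in front of the origin, 8 mm up.
- blue_bin_hinge (a point): Middle of the blue bin's lower front edge, on the hinge line. Axes turn with the bin; shut: x into the housing, y along the hinge, z up. Bin: front panel 4 thick, 92 wide, 120 high; floor 85 deep, sides 80 high, back 75, 86 wide inside. Fully open, the panel's top is 86 mm out from the hinge, 92 mm above the table; a part dropped between it and the roof's front edge slides in.
- blue_bin_bar (a point): Centre of the blue bin's bar handle: level steel bar along the bin's y, 10 mm thick, 66 mm long between two thin uprights, at x 2, z 170 mm in the hinge axes: 178 mm above the table, 44 mm clear above the roof when shut; 120 mm out from the hinge and 128 mm above the table fully open. Can be pinched from above and turns in the grip.
- yellow_relay: Yellow plug-in relay: an upright block, 28 mm (its x) by 36 mm (its y) by 55 mm high (its z), yellow cover on a 12 mm black foot, 60 to 120 g, loose. Origin at the centre of the block, so 31.5 mm above the table when it stands on the mat or the board (both 4 mm thick). It starts on the mat or on the board.
- yellow_bin (a joint): Tip angle of the yellow tip-out bin, rad: 0 upright and shut (all start so), 0.8 (46 degrees) fully open at its stop. It tips about its lower front edge, its top coming out towards the robot. Friction hinge: it stays where left; 1 to 2 N at the bar moves it.
- yellow_unit: Fixed grey housing of the yellow bin, 100 x 100 mm on plan, 134 mm high; origin at the centre of its underside, x away from the robot, open front (-x), flat roof over the shut bin. Yellow back and yellow patch on the roof. Stands turned a little; at least 10 mm between housings. Hinge: 50 mm in front of the origin, 8 mm up.
- yellow_bin_hinge (a point): Middle of the yellow bin's lower front edge, on the hinge line. Axes turn with the bin; shut: x into the housing, y along the hinge, z up. Bin: front panel 4 thick, 92 wide, 120 high; floor 85 deep, sides 80 high, back 75, 86 wide inside. Fully open, the panel's top is 86 mm out from the hinge, 92 mm above the table; a part dropped between it and the roof's front edge slides in.
- yellow_bin_bar (a point): Centre of the yellow bin's bar handle: level steel bar along the bin's y, 10 mm thick, 66 mm long between two thin uprights, at x 2, z 170 mm in the hinge axes: 178 mm above the table, 44 mm clear above the roof when shut; 120 mm out from the hinge and 128 mm above the table fully open. Can be pinched from above and turns in the grip.
Mind the look-alikes: they are no part of the job. There is more than one size of the yellow_relay; the job needs the larger.

How it is judged:
By the outcome, as a careful person would: the job done as asked, in the order asked, and still so for the second after the job is handed in, with the robot touching nothing.
It also fails if it takes over 62 s, if anything falls off the work surface, if the arm or the gripper's body presses on something with over 40 N, if the wrist force passes 120 N, or if a joint passes its speed limit or range.

### The arm

A 6-joint arm with a two-finger parallel gripper is mounted at the origin on the work surface. World frame = base frame: x ahead of the robot, y to its left, z up, the work surface at z = 0. Lengths are in m, angles in rad, forces in N, time in s.
With the tool pointing down it reaches from about 0.275 to 0.825 m from the base axis. Payload 4.9 kg.
Tool frame: the origin (TCP) lies between the finger pads; the fingertips stand 8 mm ahead of it and the grasp point (between the pads) lies 11 mm behind it; z points along the fingers, x is the direction in which the jaws open and shut, and the axes are right-handed (so a half turn about z gives the same grasp; the last joint's range is limited). The gripper opens to 85 mm and grips with 20 to 120 N. Pads are 22 mm wide; open, the fingers measure 114 mm over their backs; the gripper's body (76 mm by 85 mm) begins 54 mm behind the grasp point. The pads swing forward as they close: fully open they stand 13 mm farther back than shut.
Start: joints at [-1.396, 0.326, -0.193, 1.052, 0, 1.437], TCP at [0.167, -0.524, 0.239] pointing down, gripper open.
Joint ranges: [-2.65, 2.65], [-0.97, 1.79], [-1.3, 1.35], [-1.93, 2.1], [-1.47, 1.37], [-3.14, 3.14]. Speed limits (rad/s): [2.57, 2.57, 3.14, 3.14, 3.14, 3.14].

### API

Orientations are given as a rotation vector (axis times angle).
In Python, from rig import manip, viewer gives the robot as it stands. The module is installed in compiled form; this text tells all that it offers. Calls block until the motion is done:
- manip.goto(position, orientation): joint-space move of the TCP to a pose.
- manip.servo_line(position, rot=None, feed=0.15, f_stop=None): straight line of the TCP; rot=None keeps the orientation; feed is the mean speed in m/s. With f_stop (N) it stops when the force on the tool has changed by that much, and returns True; else False.
- manip.move_joints(angles): joint-space move.
- manip.open_jaws() and manip.grab(effort=None): open the fingers fully, or close them until they stop; effort is the grip in N (None keeps the last).
- manip.wait(seconds).
- manip.inverse_kinematics(position, orientation): joint angles nearest the present ones, or None.
- viewer.get_image(name): name is "scene" or "top"; returns (picture, depth): 480x640x3 uint8, red, green, blue; 480x640 float32, m along the optical axis (not along the pixel's ray), 0 where there is no reading.
- viewer.camera_info(name): a dict with "fx", "fy", "cx", "cy" (pixels), "xyz" and "attitude" of the camera in the world. Camera axes: x right, y down, z forward; pixel columns grow to the right and rows downward; lengths in m; the calibration is good to about 2 mm. A picture is of the moment at which its call begins. camera_info takes no time and is no camera call.
A pose or a line that the arm cannot do raises manip.IKError and nothing moves.
- manip.job_done(): hands the job in, once; it reports no verdict.
Readings, each from a call of its own:
- manip.current_time(): time.
- manip.current_joint_pos(): joint angles.
- manip.current_qvel(): joint speeds.
- manip.current_joint_torque(): joint torques, N m.
- manip.current_tcp_pos(): TCP position.
- manip.current_tcp_rot(): TCP orientation.
- manip.current_contact_force(): force on the tool from outside, world axes, zero at the start.
- manip.current_moment(): the same for the moment, N m.
- manip.current_opening(): finger opening in m.
Only numpy, scipy, OpenCV 4.12 (cv2) and the standard library are available. Lean on these libraries where they do the work, as an engineer would, in place of code of your own. Each camera call takes 0.05 s, during which the arm holds its last target.

## Working session

There is one attempt and no reset: what is moved stays moved. The work goes in short steps, each a Python script; the robot and the scene stay as the last script left them, time stands still between calls to the robot, and variables do not carry over. Pictures are saved under pics/ and viewed, and the job is handed in when it is done.

```bash
mkdir -p pics; python3 - <<'E'
from rig import manip, viewer
import cv2, numpy as np
for n in ["scene","top"]:
    im,d=viewer.get_image(n); cv2.imwrite(f"pics/{n}0.png",im[:,:,::-1]); np.savez(f"pics/{n}0.npz",im=im,d=d); print(n,viewer.camera_info(n), (d>0).mean())
print(manip.current_time(),manip.current_tcp_pos(),manip.current_tcp_rot())
E
```

```text
scene {'fx': 477.4036288921026, 'fy': 477.4036288921026, 'cx': 311.4338787044121, 'cy': 238.01205965568687, 'xyz': array([ 0.34513482, -0.68870194,  0.78880587]), 'attitude': array([-2.31603936,  0.35060204, -0.13381593])} 0.995966796875
top {'fx': 517.7072635339221, 'fy': 517.7072635339221, 'cx': 323.33559475177356, 'cy': 238.88754706057003, 'xyz': array([4.53542384e-01, 5.68928652e-04, 1.33053987e+00]), 'attitude': array([-2.16651202,  2.17378276, -0.07328723])} 0.9959537760416667
0.1 [ 0.1670472  -0.52349606  0.23857511] [-2.53573316e+00  1.85285107e+00  1.78983418e-03]
```

View pics/scene0.png

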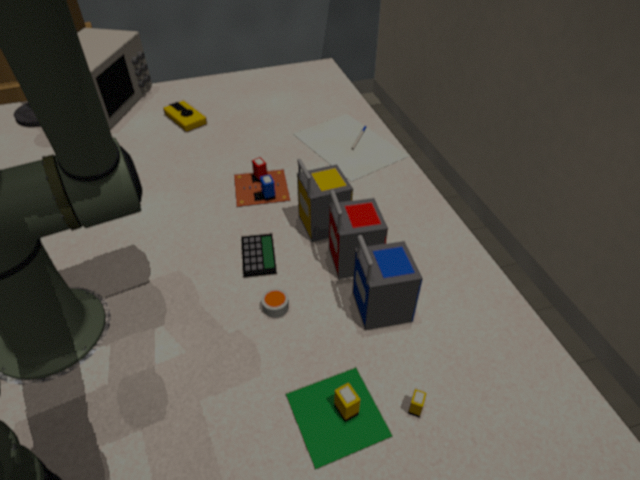

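View pics/top0.png

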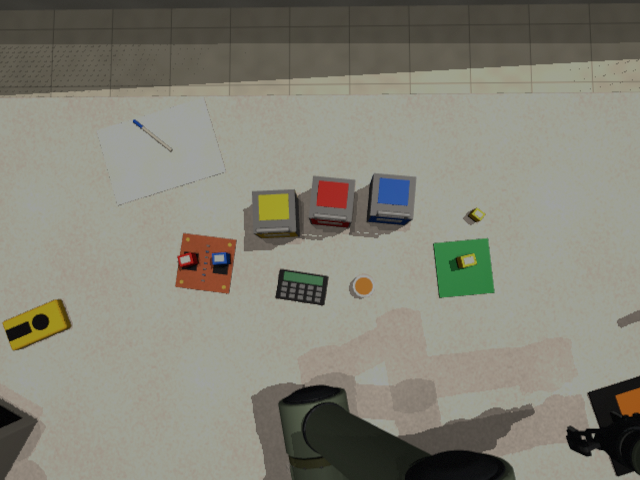

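Top view: the relay on the mat is yellow, at about (467,261). The look-alikes are the small yellow relay at (477,215), which is off the mat, and the yellow multimeter at (37,324). The yellow bin is the left housing, at about (274,208), with its bar at about (277,228). Next I'll take close crops and measure.

```bash
cat > h.py <<'E'
import numpy as np, cv2
from rig import manip, viewer
from scipy.spatial.transform import Rotation as R
def cam(n):
    c=viewer.camera_info(n); return c,R.from_rotvec(c["attitude"]).as_matrix()
def ray(n,uv,z):
    c,M=cam(n); uv=np.atleast_2d(uv).astype(float)
    d=np.c_[(uv[:,0]-c["cx"])/c["fx"],(uv[:,1]-c["cy"])/c["fy"],np.ones(len(uv))]@M.T
    return c["xyz"]+d*((z-c["xyz"][2])/d[:,2])[:,None]
def cloud(n,d):
    c,M=cam(n); v,u=np.mgrid[0:480,0:640]
    return (np.stack([(u-c["cx"])/c["fx"]*d,(v-c["cy"])/c["fy"]*d,d],-1)@M.T)+c["xyz"]
def proj(n,P):
    c,M=cam(n); p=(np.atleast_2d(P)-c["xyz"])@M
    return np.c_[p[:,0]/p[:,2]*c["fx"]+c["cx"],p[:,1]/p[:,2]*c["fy"]+c["cy"]]
E
python3 - <<'E'
from h import *
for n in ["scene","top"]:
    z=np.load(f"pics/{n}0.npz"); im,d=z["im"],z["d"]; P=cloud(n,d)
    hsv=cv2.cvtColor(im,cv2.COLOR_RGB2HSV)
    m=cv2.inRange(hsv,(20,120,90),(35,255,255))
    k,lab,st,ce=cv2.connectedComponentsWithStats(m)
    for i in range(1,k):
        if st[i,4]>25:
            q=P[lab==i]; print(n,st[i],ce[i].round(1),"med",np.median(q,0).round(4),"zmax",np.percentile(q[:,2],95).round(4))
            zt={}.get(i)
    # housing roofs and bar from depth
    H=P[...,2]
    for lo,hi,name in [(0.126,0.142,"roof"),(0.165,0.2,"bar"),(0.05,0.068,"relaytop")]:
        mm=((H>lo)&(H<hi)&(P[...,0]>0.3)&(abs(P[...,1])<.45)).astype(np.uint8)
        k,lab,st,ce=cv2.connectedComponentsWithStats(mm)
        for i in range(1,k):
            if st[i,4]>8:
                q=P[lab==i]; r=cv2.minAreaRect(q[:,:2].astype(np.float32)*1000)
                print(n,name,st[i,4],ce[i].round(1),q.mean(0).round(4),np.round(r[0],1),np.round(r[1],1),round(r[2],1))
a=np.load("pics/top0.npz")["im"]; b=np.load("pics/scene0.npz")["im"]
def z(c,s): return cv2.resize(c,s,interpolation=cv2.INTER_CUBIC)
o=np.vstack([np.hstack([z(a[180:250,235:315],(400,300)),z(a[200:300,425:505],(400,300))]),np.hstack([z(b[150:250,280:360],(400,300)),z(b[360:440,330:440],(400,300))])])
cv2.imwrite("pics/crop0.png",o[:,:,::-1])
E
```

```text
scene [164 101  42  25 442] [185.  114.3] med [0.3515 0.7197 0.0259] zmax 0.0292
scene [311 168  35  24 531] [328.2 179.2] med [0.6282 0.135  0.1321] zmax 0.1342
scene [335 383  25  25 217] [347.4 395.7] med [ 0.507  -0.3365  0.0568] zmax 0.059
scene [411 389  15  19 104] [417.9 398.6] med [ 0.6199 -0.369   0.0402] zmax 0.0423
scene roof 286 [617.8  75.7] [1.617  0.3564 0.1341] [1617.6  358.1] [178.4  19.7] 88.8
scene roof 1172 [325.2 182.1] [0.6194 0.1294 0.1316] [618.5 133.7] [102.2 107.5] 3.1
scene roof 1538 [358.9 217.8] [ 0.648  -0.0071  0.1318] [646.8  -0.9] [103.7 102.2] 84.2
scene roof 2057 [389.7 265.4] [ 0.6545 -0.1496  0.1321] [ 652.7 -143.8] [103.1 101.9] 84.7
scene bar 541 [621.   57.9] [1.6169 0.3715 0.182 ] [1617.3  371.1] [ 16. 157.] 0.1
scene bar 118 [304.  170.1] [0.5696 0.1263 0.1775] [570.2 131.7] [ 9.9 73.3] 1.5
scene bar 136 [335.8 203.5] [ 0.598  -0.0019  0.1786] [599.3   2.7] [76.  10.1] 84.3
scene bar 187 [365.  251.6] [ 0.6038 -0.1442  0.1789] [ 605.1 -140.3] [73.4 10.4] 83.6
scene relaytop 362 [612.9 102.3] [1.6171 0.3333 0.0591] [1616.   335.6] [227.3  14.
[... 1367 characters left out ...]
.6 -137.2] [74.7 10. ] 84.5
top bar 147 [329.8 215.9] [0.6023 0.0054 0.1821] [602.7   5.9] [74.2  9.8] 84.6
top bar 141 [272.3 229. ] [0.5733 0.1338 0.1822] [573.8 134.1] [74.4  9.7] 90.0
top relaytop 9 [372.2 218.8] [ 0.6105 -0.0989  0.0591] [610.5 -99. ] [17.3  0.8] 82.1
top relaytop 14 [315.9 221.5] [0.6043 0.0402 0.0598] [604.2  40. ] [30.4  1.3] 81.4
top relaytop 13 [295.2 233.2] [0.5756 0.0914 0.0579] [574.8  92.2] [ 9.2 21.9] 30.3
top relaytop 177 [185.5 258.8] [0.5133 0.3622 0.0598] [513.4 363.2] [27.7 37.6] 15.9
top relaytop 174 [219.2 257.5] [0.5162 0.2788 0.0592] [516.3 279.3] [27.6 36.1] 1.2
top relaytop 175 [468.1 259.6] [ 0.5088 -0.3319  0.0589] [ 509.1 -332.9] [27.8 37.9] 12.8
```

View pics/crop0.png

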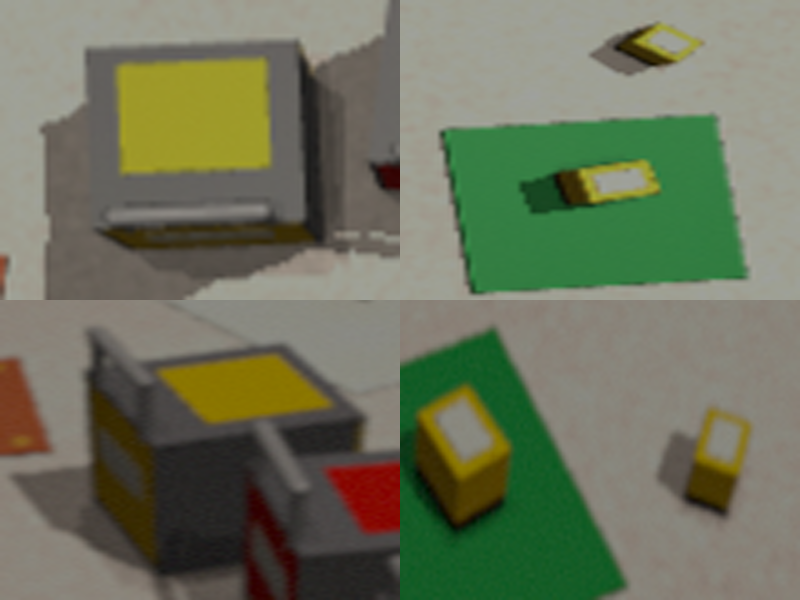

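Crop check: the mat relay is the tall one (top at 0.058 m, 28x37 mm). The off-mat one is small (top at 0.041 m). The yellow bin bar measures (0.572, 0.133), which agrees with the roof-derived pose: unit origin (0.620, 0.135), yaw about 2.5°. So the job is the yellow relay and the yellow bin. I'll open the bin first.

```bash
cat >> h.py <<'E'
YAW=np.radians(2.5); U=np.array([0.620,0.135]); ex=np.array([np.cos(YAW),np.sin(YAW)]); ey=np.array([-ex[1],ex[0]])
HG=U-0.050*ex
def rv(deg):
    c,s=np.cos(np.radians(deg)),np.sin(np.radians(deg))
    return R.from_matrix(np.array([[c,s,0],[s,-c,0],[0,0,-1.]])).as_rotvec()
def bar(th):
    x=0.002*np.cos(th)-0.170*np.sin(th); z=0.008+0.170*np.cos(th)+0.002*np.sin(th)
    return np.r_[HG+x*ex,z]
def tcp_bar(th): return bar(th)-[0,0,0.011]
def best(p,deg):
    o=[]
    for a in (deg,deg+180):
        q=manip.inverse_kinematics(p,rv(a))
        if q is not None: o.append((np.abs(np.array(q)-manip.current_joint_pos()).max(),a,np.round(q,2)))
    return min(o,key=lambda t:t[0])
E
python3 - <<'E'
from h import *
p=tcp_bar(0); up=p+[0,0,.10]
_,a,q=best(up,2.5); print(a,q, bar(.8))
for t in (0,.8): print(manip.inverse_kinematics(tcp_bar(t),rv(a)))
manip.goto(up,rv(a)); print(manip.current_time(),manip.current_contact_force())
manip.servo_line(p,feed=.1)
print(manip.current_tcp_pos(),p,manip.current_contact_force())
manip.grab(30); print(manip.current_opening(),manip.current_contact_force(),manip.current_time())
im,d=viewer.get_image("scene"); cv2.imwrite("pics/s1.png",cv2.resize(im[130:290,230:440],(800,600))[:,:,::-1])
E
```

```text
2.5 [ 0.1   0.38 -0.04  1.15  0.    1.63] [0.44960521 0.1275604  0.12787485]
[ 1.02631542e-01  4.49494282e-01 -1.99794873e-01  9.21507173e-01
  4.44089210e-16  1.62979464e+00]
[ 1.18309802e-01  3.04852137e-01 -5.75884875e-01  6.90059315e-01
  4.44089210e-16  1.64547290e+00]
2.825 [ 0.06371954 -0.49092731  1.85659178]
[0.57260129 0.13296423 0.16769755] [0.57204569 0.13290627 0.167     ] [-0.00920504  0.41236922  0.78684045]
0.00891216328254988 [-0.82713563 -0.61956007  1.7708027 ] 4.6583
```

View pics/s1.png

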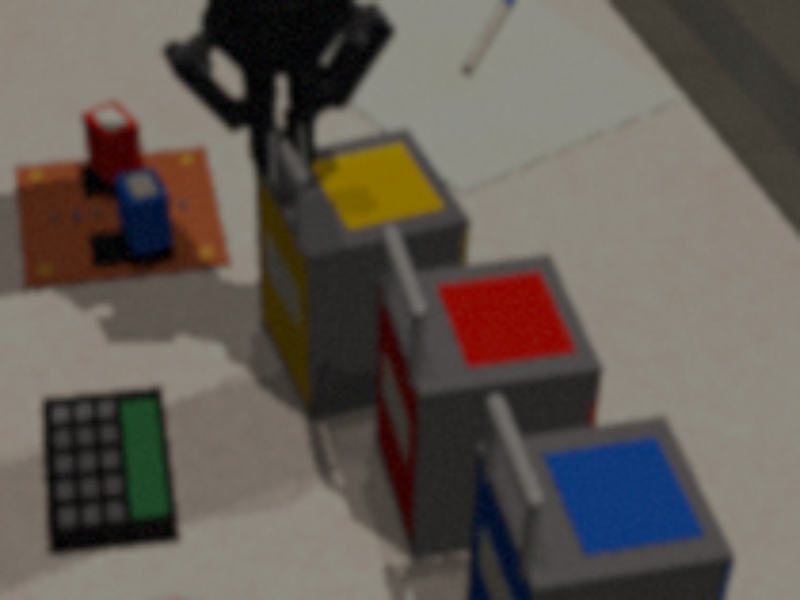

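The fingers straddle the yellow bar at about crop pixel (285,165), and the opening reads 8.9 mm against the 10 mm bar, so it is held. Now I'll tip it open along the arc.

```bash
python3 - <<'E'
from h import *
for t in np.linspace(0,.8,9)[1:]:
    s=manip.servo_line(tcp_bar(t),feed=.08); print(round(t,2),s,manip.current_tcp_pos()-tcp_bar(t),np.round(manip.current_contact_force(),1),round(manip.current_opening(),4))
s=manip.servo_line(tcp_bar(.84),feed=.03,f_stop=12); print(s,np.round(manip.current_contact_force(),1),manip.current_opening(),manip.current_time())
E
```

```text
0.1 False [2.21285449e-05 3.32416875e-05 2.88858309e-04] [0.4 0.  2.1] 0.0083
0.2 False [5.72430760e-05 5.13285406e-05 3.69345495e-04] [-0.7  0.3  5.2] 0.0087
0.3 False [-1.22251706e-04  6.68381441e-05 -7.72199790e-05] [-0.2  1.   3.6] 0.0087
0.4 False [-5.84285035e-04  3.45607188e-05 -4.84937837e-04] [ 0.1  1.5 -0.4] 0.0089
0.5 False [-1.22786192e-04  4.94775685e-05 -3.15285827e-04] [ 1.3  1.2 -2.6] 0.0087
0.6 False [-2.68672318e-04  3.37456869e-05 -2.59109340e-04] [ 1.3  0.8 -3.1] 0.0085
0.7 False [ 5.75600282e-05  2.14155370e-05 -7.99116180e-05] [ 2.4  1.5 -2.1] 0.0089
0.8 False [2.90913617e-04 2.30786816e-05 1.32745109e-04] [ 2.4  0.7 -1.9] 0.0089
True [-0.6  0.3  5.3] 0.00894523910164817 7.7833
```

```bash
python3 - <<'E'
from h import *
p=manip.current_tcp_pos(); d=(HG-p[:2])@ex; print("out",d,"bar z",p[2]+.011,"th",np.arctan2(d,p[2]+.011-.008))
s=manip.servo_line(tcp_bar(.83),feed=.03,f_stop=25);p=manip.current_tcp_pos(); d=(HG-p[:2])@ex; print(s,np.round(manip.current_contact_force(),1),manip.current_opening(),"out",d,"bar z",p[2]+.011,"th",np.arctan2(d,p[2]+.011-.008))
for n in ["top","scene"]:
    im,dd=viewer.get_image(n); P=cloud(n,dd); H=P[...,2]
    cv2.imwrite(f"pics/{n}2.png",(im[160:300,220:400] if n=="top" else im[130:290,230:440])[:,:,::-1].repeat(4,0).repeat(4,1)[:600,:800])
E
```

```text
out 0.12054330848032464 bar z 0.1273704034939265 th 0.7902869862677967
False [ 2.5  0.5 18.6] 0.008725403268296017 out 0.12059238074214083 bar z 0.1271079207034465 th 0.7915910678382184
```

View pics/scene2.png

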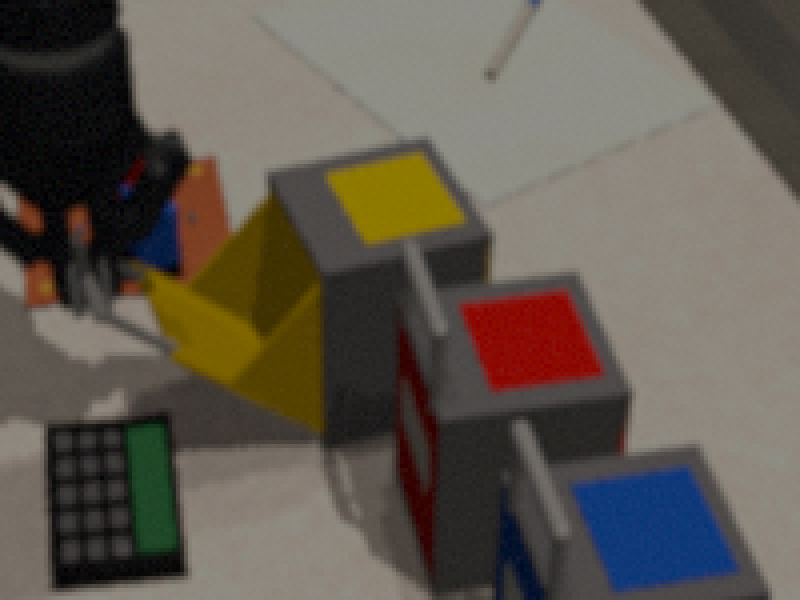

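The bin is open against its stop: the angle is about 0.80 and the force builds there. Next I'll release the bar, look, and pick up the relay.

```bash
python3 - <<'E'
from h import *
manip.servo_line(tcp_bar(.803),feed=.05); print(np.round(manip.current_contact_force(),1))
manip.open_jaws(); manip.servo_line(manip.current_tcp_pos()+[0,0,.17],feed=.2)
rc=np.array([.5075,-.334])
im,d=viewer.get_image("top"); P=cloud("top",d)
m=((P[...,2]>.12)&(P[...,2]<.145)&(P[...,0]<.50)&(P[...,0]>.4)&(abs(P[...,1]-.13)<.06)); print("bar top pts",m.sum(),P[m].mean(0) if m.any() else None, bar(.8))
up=np.r_[rc,.22]; _,a,q=best(up,102.8); print(a,q)
manip.goto(up,rv(a)); 
im,d=viewer.get_image("top"); cv2.imwrite("pics/t3.png",im[:,:,::-1])
manip.servo_line(np.r_[rc,.029],feed=.15)
print(np.round(manip.current_contact_force(),1)); manip.grab(40); print(manip.current_opening(),manip.current_tcp_pos(),np.round(manip.current_contact_force(),1),manip.current_time())
im,d=viewer.get_image("scene"); cv2.imwrite("pics/s3.png",im[:,:,::-1])
E
```

```text
[ 4.2  0.8 -2.5]
bar top pts 54 [0.45387723 0.10335602 0.13097046] [0.44960521 0.1275604  0.12787485]
282.8 [-0.7   0.45 -0.06  1.06 -0.    2.21]
[-0.5 -0.2 -0.5]
0.035749826999129916 [ 0.50778464 -0.33421837  0.02940988] [-0.2  1.5  3.7] 13.9083
```

View pics/s3.png

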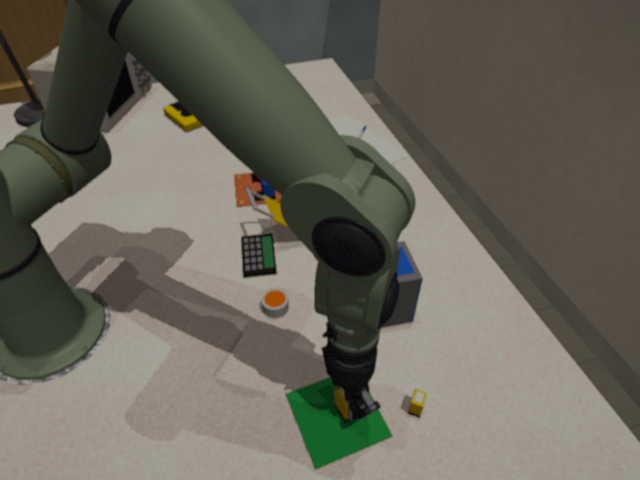

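View pics/t3.png

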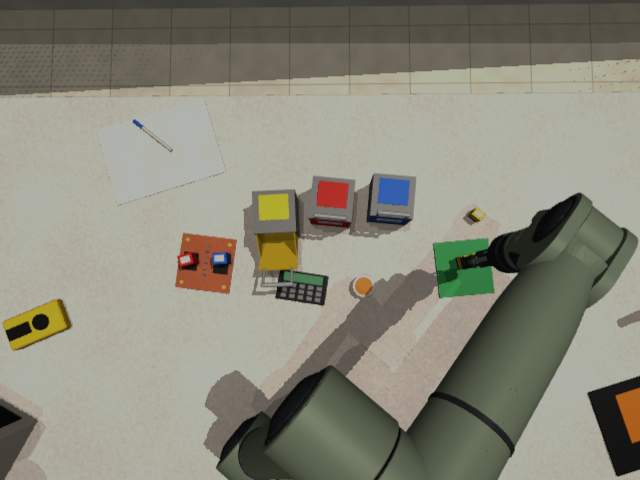

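The relay is held (35.7 mm opening against 36 mm), and the bin still stands open in the top view (mouth around (277,250)). Next I'll carry it over and drop it.

```bash
python3 - <<'E'
from h import *
# measure open bar from the just saved top picture (before: t3 no depth) with fresh picture
p=manip.current_tcp_pos(); manip.servo_line([p[0],p[1],.30],feed=.25); print("held",manip.current_opening(),np.round(manip.current_contact_force(),1))
im,d=viewer.get_image("top"); P=cloud("top",d)
m=((P[...,2]>.122)&(P[...,2]<.145)&(P[...,0]<.50)&(P[...,0]>.4)&(abs(P[...,1]-.13)<.06)); r=cv2.minAreaRect((P[m][:,:2]*1000).astype(np.float32)); print(m.sum(),r,P[m].mean(0),"expect",bar(.8))
D=HG-.042*ex; up=np.r_[D,.30]
print(best(up,272.5))
a=272.5
manip.goto(up,rv(a)); print("held",manip.current_opening(),manip.current_time())
manip.servo_line(np.r_[D,.115],feed=.12); print(np.round(manip.current_contact_force(),1))
for n in ["top","scene"]:
    im,dd=viewer.get_image(n)
    c=im[160:300,220:400] if n=="top" else im[130:280,230:430]
    cv2.imwrite(f"pics/{n}4.png",c[:,:,::-1].repeat(4,0).repeat(4,1))
E
```

```text
held 0.03582289375698236 [ 0.1  0.1 -1.1]
150 ((456.1509704589844, 129.72052001953125), (19.587787628173828, 72.13863372802734), 1.814010500907898) [0.45215974 0.12989219 0.13128186] expect [0.44960521 0.1275604  0.12787485]
(np.float64(2.1508796019020058), 452.5, array([ 0.11,  0.28, -0.1 ,  1.19,  0.  ,  0.06]))
held 0.03557932763585348 19.6
[ 0.1 -0.5 -0.7]
```

View pics/scene4.png

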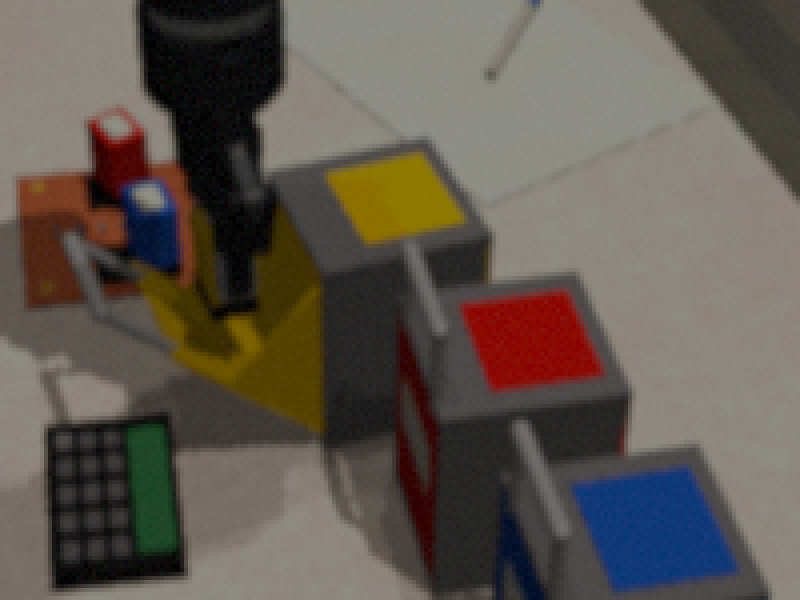

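View pics/top4.png

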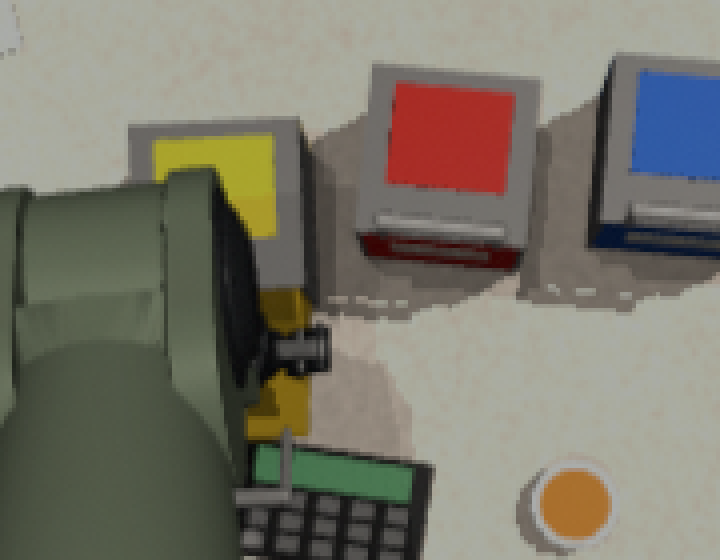

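The relay hangs inside the open mouth between panel and roof edge, clear of bar and roof. Next I'll release it and check.

```bash
python3 - <<'E'
from h import *
manip.open_jaws(); print(np.round(manip.current_contact_force(),1))
p=manip.current_tcp_pos(); manip.servo_line([p[0],p[1],.30],feed=.2)
up=np.r_[tcp_bar(.8)[:2],.30]; e,a,q=best(up,2.5); print(e,a,q)
manip.goto(up,rv(a)); print(manip.current_time())
for n in ["top","scene"]:
    im,dd=viewer.get_image(n)
    c=im[160:300,220:400] if n=="top" else im[130:280,230:430]
    cv2.imwrite(f"pics/{n}5.png",c[:,:,::-1].repeat(4,0).repeat(4,1))
    P=cloud(n,dd);m=((P[...,2]>.122)&(P[...,2]<.142)&(P[...,0]<.48)&(P[...,0]>.4)&(abs(P[...,1]-.13)<.06)); print(n,m.sum(),P[m].mean(0) if m.any() else 0)
E
```

```text
[ 0.5  0.2 -0.3]
1.5817066975391256 182.5 [ 0.12  0.14 -0.28  1.15  0.   -1.5 ]
24.4167
top 62 [0.45530357 0.10507543 0.13221472]
scene 116 [0.44958329 0.12214165 0.12957721]
```

View pics/scene5.png

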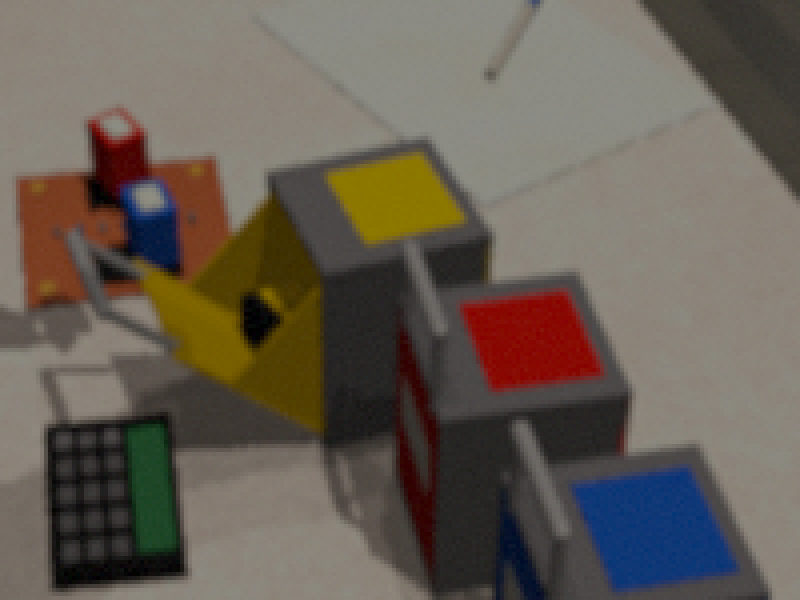

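View pics/top5.png

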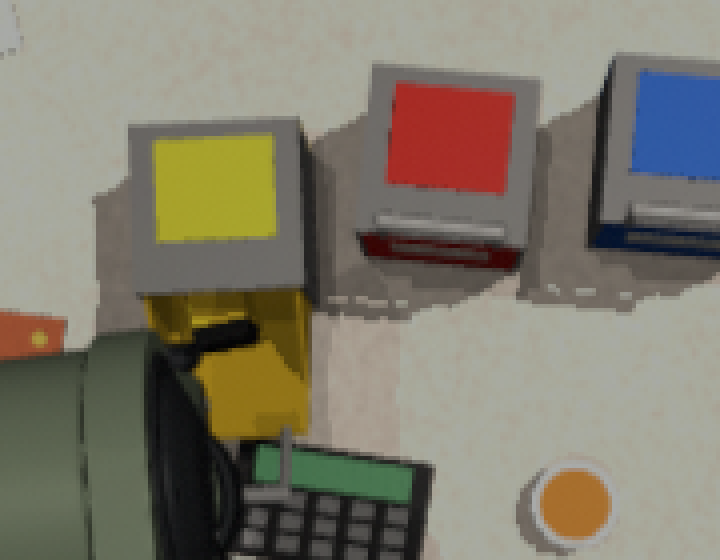

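The relay lies inside the bin, with its black foot visible at scene crop (258,318). The bar is still at the fully open position. Next I'll tip the bin shut.

```bash
python3 - <<'E'
from h import *
manip.servo_line(tcp_bar(.803),feed=.15); print(np.round(manip.current_contact_force(),1))
manip.grab(30); print(manip.current_opening(),manip.current_time())
for t in np.linspace(.8,0,9)[1:]:
    s=manip.servo_line(tcp_bar(t),feed=.08); print(round(t,2),np.round(manip.current_contact_force(),1),round(manip.current_opening(),4))
g=tcp_bar(0)+np.r_[.006*ex,0]
s=manip.servo_line(g,feed=.03,f_stop=20); p=manip.current_tcp_pos(); print(s,(p-tcp_bar(0)).round(4),np.round(manip.current_contact_force(),1),manip.current_opening(),manip.current_time())
E
```

```text
[ 0.9  0.1 -0.5]
0.008784746108957978 26.575
0.7 [ 0.6  0.1 -0.3] 0.0092
0.6 [-0.3 -1.1  2.3] 0.0088
0.5 [-2.2 -0.7  6.1] 0.0087
0.4 [-2.7 -1.3  6.2] 0.0089
0.3 [-1.3 -0.5  5. ] 0.0085
0.2 [-1.1 -0.7  5.1] 0.0085
0.1 [ 0.2 -0.2  2.5] 0.0083
0.0 [-0.3  0.   3.2] 0.0089
True [-0.     -0.0001 -0.0001] [-2.5 -0.2  6.9] 0.008827305474700706 29.675
```

```bash
python3 - <<'E'
from h import *
g=tcp_bar(0)+np.r_[.006*ex,0]
s=manip.servo_line(g,feed=.03,f_stop=35); p=manip.current_tcp_pos(); print(s,(p-tcp_bar(0)).round(4),np.round(manip.current_contact_force(),1))
manip.wait(.2); p=manip.current_tcp_pos();print((p-tcp_bar(0)).round(4),np.round(manip.current_contact_force(),1))
# relax then release
manip.servo_line(p,feed=.05); print(np.round(manip.current_contact_force(),1))
manip.open_jaws(); manip.servo_line(manip.current_tcp_pos()+[0,0,.14],feed=.2)
p=np.array([.35,-.25,.30]); manip.goto(p,manip.current_tcp_rot())
for n in ["top","scene"]:
    im,dd=viewer.get_image(n); np.savez(f"pics/{n}6.npz",im=im,d=dd)
    cv2.imwrite(f"pics/{n}6.png",im[:,:,::-1])
    P=cloud(n,dd);H=P[...,2]
    mm=((H>.165)&(H<.2)&(P[...,0]>.45)&(P[...,0]<.7)&(abs(P[...,1])<.25)).astype(np.uint8)
    k,lab,st,ce=cv2.connectedComponentsWithStats(mm)
    for i in range(1,k):
        if st[i,4]>8:
            q=P[lab==i]; r=cv2.minAreaRect(q[:,:2].astype(np.float32)*1000); print(n,st[i,4],q.mean(0).round(4),r)
print(manip.current_time())
E
```

```text
False [ 0.0003 -0.     -0.0001] [-16.3  -2.5  16.8]
[ 0.0003 -0.     -0.0001] [-15.4  -2.7  15.4]
[-3.3 -0.7  5.2]
top 147 [ 0.6082 -0.1362  0.1822] ((608.7921142578125, -136.8101043701172), (73.46378326416016, 10.747503280639648), 85.45672607421875)
top 147 [0.6024 0.0054 0.1818] ((602.8705444335938, 5.911420822143555), (74.25062561035156, 9.942731857299805), 84.3962631225586)
top 141 [0.5733 0.1338 0.1822] ((573.7833251953125, 133.61260986328125), (10.0803804397583, 73.9449462890625), 1.421359658241272)
scene 119 [0.5696 0.1261 0.1776] ((570.3251953125, 130.94744873046875), (10.033984184265137, 74.1477279663086), 1.4768964052200317)
scene 136 [ 0.598  -0.002   0.1786] ((598.6790161132812, 2.5634002685546875), (74.1884536743164, 9.5558443069458), 83.26484680175781)
scene 185 [ 0.6039 -0.144   0.1788] ((604.8311767578125, -140.42999267578125), (73.97417449951172, 9.604150772094727), 83.62488555908203)
33.7833
```

View pics/top6.png

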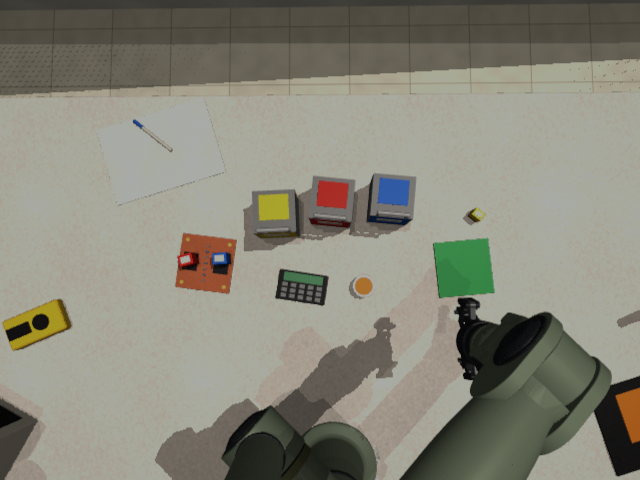

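View pics/scene6.png

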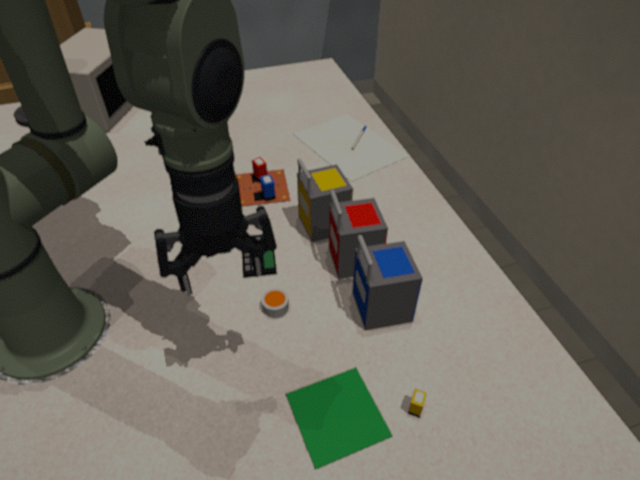

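The final pictures show the yellow bin shut, with its bar at the start position to 0.1 mm (top (274,228)). The mat is empty, and the tin, calculator, board relays and other bins are where they were. The robot is clear of everything, so I'm handing in.

```bash
python3 -c "
from rig import manip
manip.job_done(); print(manip.current_time())"
```

```text
the job is handed in; nothing more can be done
the job is handed in; nothing more can be done
```

The large yellow relay from the green mat is in the yellow bin, and the bin is tipped fully shut again. I handed the job in just after the 33.8 s reading, within the 62 s limit.

**What I did:** I tipped the yellow bin open by its bar until it met its stop, at about 0.80 rad. I then picked the relay off the mat and dropped it in between the panel and the roof edge. Last, I pinched the bar again, tipped the bin shut against its stop, released it and moved clear.

**Last checks:**
- **Yellow bin:** the bar is back where it started, with mean positions within about 0.2 mm in both cameras. When I pushed it shut it moved only 0.3 mm while the force on the tool rose to about 23 N.
- **Relay:** I saw it lying on its side in the bin before shutting. It can't be seen now that the bin is shut, but the mat is empty.
- **Everything else:** the red and blue bars measured where they started. By eye, the board relays, flux tin, calculator and small yellow look-alike had not moved.

No check failed. The two cameras disagreed by 2 to 4 mm, about what the calibration allows. Both force-limited pushes against the stops tripped early, at 12 N on opening and 20 N on shutting, so I repeated each with a higher limit to confirm the stop.

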